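Clamp the bottle carrier on the shaker platform

ROBOT

A 7-joint arm with a two-finger parallel gripper is mounted at the origin on a cart in front of the work surface, level with it; the furniture and walls round the work are solid. World frame = base frame: x ahead of the robot, y to its left, z up, the work surface at z = 0. Lengths are in m, angles in rad, forces in N, time in s.
With the tool pointing down it reaches from about 0.425 to 0.875 m from the base axis. Payload 8.4 kg.
Tool frame: the origin (TCP) lies at the very end of the fingers, on their centre line; the grasp point (between the pads) lies 19 mm behind it; z points along the fingers, y is the line along which they close (so a half turn about z gives the same grasp; the last joint's range is limited). The gripper opens to 85 mm and grips with 20 to 120 N. Pads are 22 mm wide; open, the fingers measure 114 mm over their backs; the gripper's body (76 mm by 85 mm) begins 54 mm behind the grasp point. The pads swing forward as they close: fully open they stand 13 mm farther back than shut.
Start: joints at [-1.31, 0.333, 0.04, 1.465, -0.013, 1.343, -0.059], TCP at [0.229, 0.608, 0.231] pointing down, gripper open.
Joint ranges: [-2.58, 2.58], [-0.38, 2.09], [-1.3, 1.39], [0.25, 2.4], [-1.5, 4.64], [0.08, 2.09], [-2.65, 2.65]. Speed limits (rad/s): [2.22, 2.22, 2.79, 2.79, 3.14, 3.14, 3.14].

INTERFACE

Orientations are given as a unit quaternion [x, y, z, w].
In Python, from rig import read_state, snapshot, calibration, close_job gives the robot as it stands. The module is installed in compiled form; this text tells all that it offers.
- The arm moves only by the tool send_rows, never from a script. Its argument "commands" is a list that holds one entry, the list of rows, each a list of 5 numbers: the finger opening in m, from 0 to 0.0854, then the shift along the tool's x, y, z in m, then the turn about the tool's z in degrees. In form: [[[jaw, x, y, z, turn], ...]]. A call has 1 to 8 rows; each row shifts and turns the commanded pose from where the row before left it, along the tool's axes as they then stand; what a row does not reach is not made up. A row lasts 1/12 s, in which the tool goes at most 41.7 mm and 7.16 degrees, less where a joint would pass 70% of its speed; a pose out of reach is approached as far as the arm can. A call with a gripper value outside its range is refused whole. The fingers move at their own pace and stop on an object; the grip force is fixed at half the most. Time passes only in rows, so rows that do not move let the fingers close. It gives the time, the measured TCP pose, the force, the opening and the grip force at its end, in the units of the state.
- read_state(): the state, without advancing time (a new reading comes with each control period).
- snapshot(name): name is "scene" or "top" or "wrist"; returns the picture (400x640x3 uint8, red, green, blue); there is no depth.
- calibration(name): a dict with "fx", "fy", "cx", "cy" (pixels), "dist" ([k1, k2, p1, p2, k3] as OpenCV has them; the pictures are not rectified), "origin" and "rotation" of the camera in the world. Camera axes: x right, y up, looking along -z (the intrinsics and any distortion apply to the point x, -y, -z); pixel columns grow to the right and rows downward; lengths in m; the calibration is good to about 2 mm. A picture is of the moment at which its call begins: read the wrist's pose just before it. calibration takes no time and is no camera call; for the wrist camera it gives the pose at the moment of the call.
- close_job(): hands the job in; it is judged then, once.
The state is a dict: "t": time; "joints": joint angles; "dq": joint speeds; "effort": joint torques, N m; "eef_pos": TCP position; "tcp_rot": TCP orientation; "force": force on the tool from outside, world axes, zero at the start; "moment": the same for the moment, N m; "width": finger opening in m; "gripper_force": force on a finger pad.
Only numpy, scipy, OpenCV 4.12 (cv2) and the standard library are available. Lean on these libraries where they do the work, as an engineer would, in place of code of your own. Each camera call takes 0.05 s, during which the arm holds its last target. There are 200 camera calls.

TASK

The bottle carrier is loose on the shaker's slotted platform. Take the orange-winged quarter-turn clamp from its rest, drop its T-head into the T-slot in front of the carrier's fork, slide it into the fork and with it push the carrier gently home until it bears on the sprung buffer; keep it there while you press the clamp down against its spring, turn it a quarter turn clockwise and let go, so that it holds the carrier fast against the buffer. Do not drive the buffer to its hard end or force the clamp, keep the carrier flat, and leave the other things on the bench where they are.

Things in the scene. Friction and masses are not known exactly. Their poses are not given: they have to be found in the camera images.
- shaker: white bench shaker, housing 226 x 164 mm, fixed, off, with an aluminium platform 255 x 176 mm whose top is 100 mm above the bench. Origin: centre of the underside, on the bench. +x runs along the one T-slot in the middle of the platform (y = 0), from the control panel end (knob, dark display) to the end stop; y across, z up
- slot_mid (a point): point in the middle of the platform, at the height of its top, over the slot's centre line. Slot along shaker x: mouth 16 mm wide, lips 8 mm thick, below them a channel 27.6 mm wide, its floor 26 mm below the platform top; end caps close it 119.5 mm either way of here
- end_stop: dark steel bar, 150 x 14 mm, across the far end of the platform; origin as point slot_mid. On the centre line, 6.5 mm above the platform, a buffer with a red sprung tip looks towards the carrier: tip at shaker x = +75 to +97 mm, as last set by hand; not measured, feel for it. Its sleeve stays; the tip gives 4 mm, then is hard: 1.5 N to start, 4.5 N at 2 mm, 7.5 N at 4 mm
- carrier: loose carrier: steel base 5 mm thick on the platform, front end a fork, at the back a blue block with three push-fitted bottles (69 mm tall, fast). A key under it rides in the slot's mouth. Origin: underside, where the clamp's axis sits in the fork; axes as the shaker's. Rear face at x = +106 mm: on the buffer the origin is at shaker x = -31 to -9 mm; starts at x = -56 to -42 mm
- fork_seat (a point): on the carrier, straight above its origin, at the top of the 5 mm base: axis of the clamp when its shank is at the bottom of the fork. Fork opening 11.5 mm wide, open to carrier -x, flat bottom at carrier x = +5 mm; prongs begin at x = -17 mm, 44 mm wide overall; key from x = +24 mm, 14 mm wide; blue block from x = +62 mm. Carrier slides with 1 to 5 N
- clamp: loose quarter-turn clamp, 0.11 kg, 64 mm tall, standing in a grey rest. Origin: on its axis, underside of the steel T-head (26 mm along x, 13 along y, 7 thick); z up, x along head and wing; half-turn symmetric. Shank 10 mm thick. Under the lips the head turns clockwise from above about 95 degrees until it meets the channel walls; blocked the other way
- clamp_grip (a point): on the clamp's axis 52 mm above its origin: where to grip the orange wing, 40 mm long (clamp x), 12 mm thick (clamp y), from 32 to 64 mm above the origin. With the fingers' centre here the tips stand just above the collar
- clamp_collar (a joint): travel of the spring collar (28 mm in diameter, 5 thick, underside 17 mm above the clamp's origin at rest), m: 0 at rest, 0.007 hard against its end. Force 5 N to start, 10 N at 3 mm, 12.5 N at 5 mm, 16 N at 7 mm. In the fork, with the collar on the base, the head is free to turn under the lips when pressed in over 3 mm; locked, it stays in 3 mm
- clamp_neck (a point): on the clamp's axis 12 mm above its origin, half way between the head's top (7 mm) and the collar's underside (17 mm): to slide into the fork, the 5 mm base must pass through this gap, head below it, collar above; so hold this point about 2.5 mm above the platform top, after first letting the collar touch the platform (then it is 5 mm below)
- amber_vial: small amber bottle with an orange cap, 29 mm in diameter, 56 mm tall, standing beyond the clamp's rest; origin at the centre of its underside
- timer: white timer, 42 x 70 x 64 mm, standing beyond the clamp's rest; origin at the centre of its underside
- blue_marker: white marker pen with a blue cap, 140 mm long, 15 mm thick, lying on the bench left of the shaker; origin at the underside of its middle

How it is judged:
By the outcome, as a careful person would: the job done as asked, in the order asked, and still so for the second after the job is handed in, with the robot touching nothing.
It also fails if it takes over 54 s, if anything falls off the work surface, if the arm or the gripper's body presses on something with over 40 N, if the wrist force passes 120 N, or if a joint passes its speed limit or range.

## Working session

There is one attempt and no reset: what is moved stays moved. The work goes in short steps, Python scripts to look and compute and a tool call to move; the robot and the scene stay as the last step left them, time stands still between calls to the robot, and variables do not carry over. Pictures are saved under pics/ and viewed, at most 13 in all, crops included, and the job is handed in when it is done.

Besides the shell and the picture viewer there is one more tool, called after "Call:" by a JSON object that holds its "api" and its "payload". send_rows: Moves the arm, as the interface text tells. Its arguments: {"type":"object","properties":{"commands":{"type":"array"}},"required":["commands"]}

```bash
mkdir -p pics; cat > h.py <<'E'
import numpy as np, cv2
from rig import read_state, snapshot, calibration, close_job
def save(n,f):
    im=snapshot(n); cv2.imwrite('pics/'+f,im[:,:,::-1]); return im
def ray(c,u,v):
    K=np.array([[c['fx'],0,c['cx']],[0,c['fy'],c['cy']],[0,0,1]])
    p=cv2.undistortPoints(np.array([[[u,v]]],float),K,np.array(c['dist'],float))[0,0]
    d=np.array(c['rotation']).reshape(3,3)@np.array([p[0],-p[1],-1]); return np.array(c['origin']),d/np.linalg.norm(d)
def onz(c,u,v,z):
    o,d=ray(c,u,v); return o+d*(z-o[2])/d[2]
def two(r1,r2):
    (a,d),(b,e)=r1,r2
    s=np.linalg.lstsq(np.array([d,-e]).T,b-a,rcond=None)[0]
    p,q=a+s[0]*d,b+s[1]*e; return (p+q)/2,np.linalg.norm(p-q)
def proj(c,P):
    K=np.array([[c['fx'],0,c['cx']],[0,c['fy'],c['cy']],[0,0,1]])
    p=np.array(c['rotation']).reshape(3,3).T@(np.array(P)-np.array(c['origin']))
    return cv2.projectPoints(np.array([[p[0],-p[1],-p[2]]]),np.zeros(3),np.zeros(3),K,np.array(c['dist'],float))[0].ravel()
E
python3 - <<'E'
from h import *
a=save('scene','s0.png');b=save('top','t0.png');w=save('wrist','w0.png')
for n in('scene','top','wrist'):
    c=calibration(n);print(n,c['fx'],c['cx'],c['cy'],np.round(c['origin'],3),np.round(np.array(c['rotation']),3).tolist(),c['dist'])
s=read_state();print(s)
E
```

```text
scene 475.8843139047327 318.85957820104954 199.49922145488912 [ 0.135 -0.851  0.61 ] [0.522, -0.123, -0.201, 0.82] [-0.00915724  0.          0.          0.          0.        ]
top 407.650407457296 314.03124653144226 203.29975190240242 [0.399 0.118 1.126] [0.073, -0.073, -0.694, 0.712] [-0.10013092  0.          0.          0.          0.        ]
wrist 282.77684795616676 320.3015485678578 197.1219152956637 [0.161 0.636 0.374] [-0.12, -0.084, 0.563, 0.813] [-0.0204974  0.         0.         0.         0.       ]
{'t': 0.15, 'joints': array([-1.31016405,  0.33377459,  0.03988524,  1.46604585, -0.01339995,
        1.34329071, -0.05850918]), 'dq': array([-0.00080577, -0.00182408, -0.00120981, -0.00297281,  0.001907  ,
        0.00111978,  0.00024803]), 'effort': array([ 2.84333910e-03, -6.59046650e+01,  1.36734020e+00, -4.05867720e+01,
        1.69847027e-02,  9.86575847e-03,  6.05287553e-08]), 'eef_pos': array([0.22878105, 0.60804077, 0.23061985]), 'tcp_rot': array([ 1.78963882e-01,  9.83855445e-01, -6.22386374e-04, -6.94355866e-05]), 'force': array([-0.2263394 ,  0.38877166, -0.17277634]), 'moment': array([-0.00676057, -0.03269803, -0.00781635]), 'gripper_force': 0.0, 'width': 0.08549518112881499}
```

View pics/s0.png

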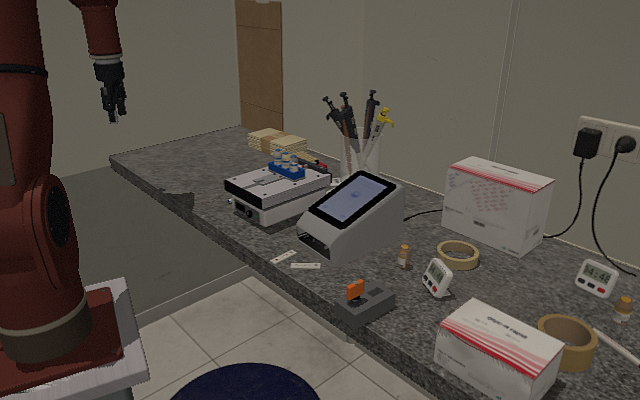

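View pics/t0.png

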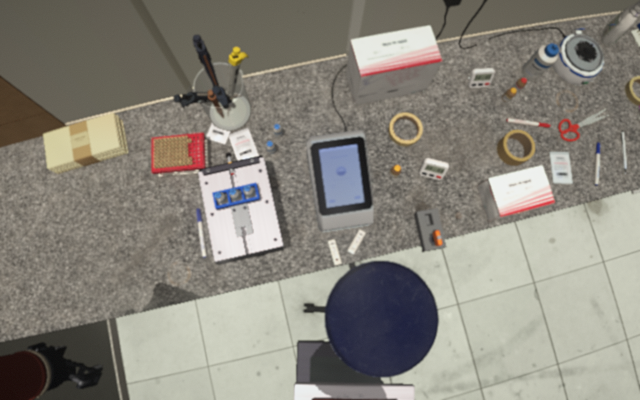

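The scene view shows the shaker at (275,190), with its panel facing the robot, and the orange wing at (355,290) in its rest. The top view shows the shaker at (240,210) and the clamp at (437,237). The next picture is an enlarged composite of both.

```bash
sed -i 's/np.array(c\[.rotation.\]).reshape(3,3)/R(c)/' h.py; cat >> h.py <<'E'
from scipy.spatial.transform import Rotation as Ro
def R(c): return Ro.from_quat(c['rotation']).as_matrix()
def mask(im,lo,hi):
    h=cv2.cvtColor(im,cv2.COLOR_RGB2HSV); return cv2.inRange(h,np.array(lo),np.array(hi))
E
python3 - <<'E'
from h import *
a=cv2.imread('pics/s0.png');b=cv2.imread('pics/t0.png')
def cr(i,x,y,w,h,k): return cv2.resize(i[y:y+h,x:x+w],(w*k,h*k),interpolation=cv2.INTER_CUBIC)
A=np.hstack([cr(b,190,145,100,120,4),cr(b,400,190,60,120,4)[:480,:]])[:300*2]
B=np.hstack([cr(a,215,140,120,90,1)])
cv2.imwrite('pics/c1.png',A)
A=np.hstack([cr(a,215,140,125,90,4),cr(a,330,270,70,90,4)]);cv2.imwrite('pics/c2.png',A)
ct,cs=calibration('top'),calibration('scene')
for n,im,c in(('t',b,ct),('s',a,cs)):
    im=im[:,:,::-1].copy(); m=mask(im,(3,150,120),(15,255,255))
    k,l,st,ce=cv2.connectedComponentsWithStats(m)
    for i in range(1,k):
        if st[i,4]>25: print(n,st[i],ce[i],onz(c,*ce[i],0.05))
s=read_state(); print(proj(ct,s['eef_pos']),proj(cs,s['eef_pos']))
E
```

```text
t [434 230   6   8  29] [436.34482759 233.17241379] [ 0.55112353 -0.21062287  0.05      ]
t [436 239   6   6  29] [438.5862069  241.79310345] [ 0.52800226 -0.21600709  0.05      ]
s [347 283  10   6  35] [350.71428571 285.54285714] [ 0.54775712 -0.17608085  0.05      ]
[ 85.33130268 358.29319921] [118.85057045 123.39241447]
```

View pics/c1.png

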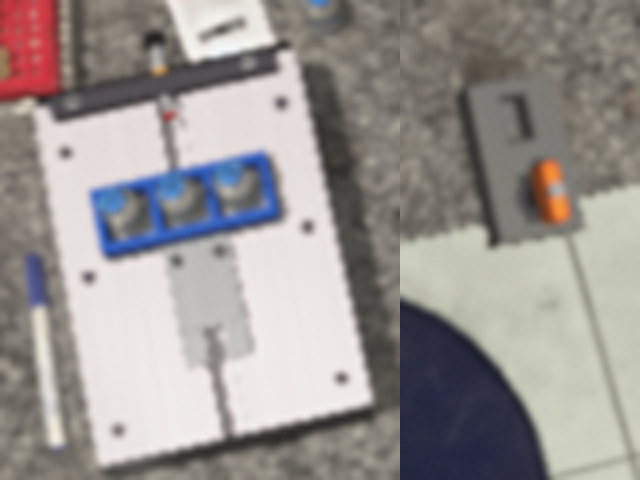

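View pics/c2.png

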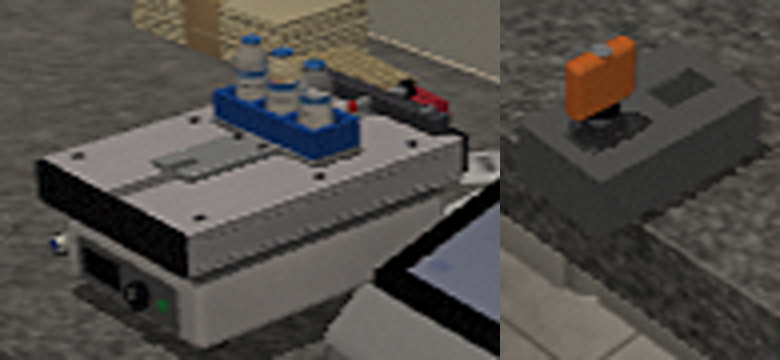

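c1 shows the platform corners, the buffer's red tip at about (168,115), the fork mouth at about (212,335) and the slot running down to (228,435). c2 shows the clamp's top screw at (602,50) and the wing standing upright in the rest. Next I triangulate these.

```bash
python3 - <<'E'
from h import *
ct,cs=calibration('top'),calibration('scene')
T=lambda u,v:(190+u/4,145+v/4); S=lambda u,v:(215+u/4,140+v/4)
print('screw',two(ray(ct,438.8,237),ray(cs,355.5,282.5)))
for n,t,s in(('cornerFL',(100,468),None),('FR',(372,405),(187,275)),('FRtop',(372,405),(187,236)),('FLt',(100,468),(38,162)),('mid fork mouth',(215,360),None),('slotfront',(228,436),None),('red',(168,116),(352,104)),('slot far',(170,165),None),('bar l',(55,113),None),('bar r',(288,58),None),('blueTL',(95,190),None),('blueTR',(265,153),None),('forkbot',(211,332),None)):
    print(n,onz(ct,*T(*t),0.1).round(4), two(ray(ct,*T(*t)),ray(cs,*S(*s))) if s else '')
s=read_state();print(Ro.from_quat(s['tcp_rot']).as_matrix().round(3).tolist())
# rest edges
for u,v in((468,88),(545,72),(492,240),(575,228)): print(onz(ct,400+(u-400)/4,190+v/4,0.03).round(4))
E
```

```text
screw (array([ 0.53774975, -0.20801251,  0.08011484]), np.float64(0.0017494569291076397))
cornerFL [0.4566 0.3645 0.1   ] 
FR [0.5013 0.1949 0.1   ] (array([0.50355371, 0.19741695, 0.06945617]), np.float64(0.0016517522721937515))
FRtop [0.5013 0.1949 0.1   ] (array([0.50241171, 0.19472657, 0.098276  ]), np.float64(0.0019841113325976567))
FLt [0.4566 0.3645 0.1   ] (array([0.45721894, 0.36553735, 0.09523544]), np.float64(0.0007173155802286581))
mid fork mouth [0.527  0.2957 0.1   ] 
slotfront [0.4792 0.2847 0.1   ] 
red [0.6866 0.3365 0.1   ] (array([0.68562337, 0.33467293, 0.10694565]), np.float64(0.0020538592771848652))
slot far [0.6536 0.3329 0.1   ] 
bar l [0.6869 0.4116 0.1   ] 
bar r [0.7282 0.2597 0.1   ] 
blueTL [0.6356 0.3808 0.1   ] 
blueTR [0.6632 0.2713 0.1   ] 
forkbot [0.5448 0.2993 0.1   ] 
[[-0.936, 0.352, -0.0], [0.352, 0.936, -0.001], [-0.0, -0.001, -1.0]]
[ 0.6116 -0.1645  0.03  ]
[ 0.6242 -0.2189  0.03  ]
[ 0.5072 -0.1785  0.03  ]
[ 0.5165 -0.2361  0.03  ]
```

The shaker's x axis is at about 15° azimuth and the slot line passes through (0.527,0.296). The clamp is at about (0.538,-0.208), top at z≈0.08. First move: go over the shaker for a close look.

Call:
{"api": "send_rows", "payload": {"commands": [[[0.085,-0.031,-0.0147,-0.004,0],[0.085,-0.031,-0.0147,-0.004,0],[0.085,-0.031,-0.0147,-0.004,0],[0.085,-0.031,-0.0147,-0.004,0],[0.085,-0.031,-0.0147,-0.004,0],[0.085,-0.031,-0.0147,-0.004,0],[0.085,-0.031,-0.0147,-0.004,0],[0.085,-0.031,-0.0147,-0.004,0]]]}}

```text
t: 0.82
eef_pos: [0.4204, 0.4095, 0.2634]
tcp_rot: [0.179, 0.984, -0.0, -0.0]
force: [1.4, 1.0, -0.6]
width: 0.0847
gripper_force: 0.0
```

Call:
{"api": "send_rows", "payload": {"commands": [[[0.085,-0.031,-0.0147,-0.004,0],[0.085,-0.031,-0.0147,-0.004,0],[0.085,0,0,0,-7],[0.085,0,0,0,-7],[0.085,0,0,0,-7],[0.085,0,0,0,-7],[0.085,0,0,0,-7.1],[0.085,0,0,0,0]]]}}

```text
t: 1.48
eef_pos: [0.4671, 0.3615, 0.271]
tcp_rot: [-0.129, 0.992, -0.0, -0.0]
force: [-0.4, -0.2, 0.6]
width: 0.0848
gripper_force: 0.0
```

```bash
cat >> h.py <<'E'
def st():
    s=read_state(); M=Ro.from_quat(s['tcp_rot']).as_matrix()
    print('t',round(s['t'],2),'tcp',s['eef_pos'].round(4),'yawx',np.degrees(np.arctan2(M[1,0],M[0,0])).round(2),'tilt',M[2,:2].round(4),'F',s['force'].round(2),'M',s['moment'].round(3),'w',round(s['width'],4),'gf',round(s['gripper_force'],1),'j',s['joints'].round(2)); return s,M
def go(P,yaw=None):
    s,M=st(); d=M.T@(np.array(P)-s['eef_pos']); print('shift',d.round(4)); 
    if yaw is not None: print('turn',round((np.degrees(np.arctan2(M[1,0],M[0,0]))-yaw+180)%360-180,2))
E
python3 - <<'E'
from h import *
st(); c=calibration('wrist'); save('wrist','w1.png'); import json
json.dump({k:np.array(v).tolist() for k,v in c.items()},open('w1.json','w'))
E
```

```text
t 1.48 tcp [0.4671 0.3615 0.271 ] yawx -165.18 tilt [ 0.0006 -0.0002] F [-0.39 -0.18  0.63] M [ 0.02  -0.037  0.026] w 0.0848 gf 0.0 j [-0.88  0.19  0.17  1.56 -0.03  1.39  1.12]
```

View pics/w1.png

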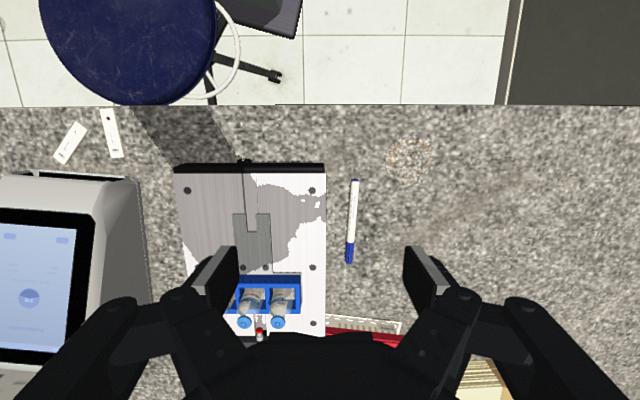

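w1 shows the platform from the front edge at row 168, the slot at column ~250, the prong fronts at row ~213, the fork bottom at about (252,231) and the red tip at about (260,333). Now I read the edges off numerically.

```bash
python3 - <<'E'
from h import *; import json
c=json.load(open('w1.json')); g=cv2.cvtColor(cv2.imread('pics/w1.png'),cv2.COLOR_BGR2GRAY)
for r in(185,195,205,216,224,229,232,250): print(r,g[r,228:276].tolist())
for col in(240,251,266): print(col,g[205:240,col].tolist())
for n,p,z in(('FLc',(174,172),.1),('FRc',(326,172),.1),('R',(326,260),.1),('forkbot',(252,231),.105),('prongL',(233,213),.105),('prongR',(270,213),.105)): print(n,onz(c,*p,z).round(4))
E
```

```text
185 [171, 171, 167, 169, 168, 163, 167, 164, 161, 164, 166, 168, 166, 164, 115, 96, 159, 165, 160, 163, 165, 168, 167, 167, 168, 168, 168, 160, 179, 254, 235, 182, 216, 234, 168, 168, 167, 167, 164, 163, 162, 161, 165, 173, 170, 173, 183, 226]
195 [171, 172, 168, 168, 171, 169, 163, 165, 165, 164, 165, 169, 170, 167, 160, 98, 98, 167, 167, 165, 166, 164, 167, 169, 165, 170, 166, 168, 165, 155, 168, 167, 166, 165, 166, 167, 165, 166, 168, 170, 169, 168, 168, 169, 168, 169, 171, 172]
205 [171, 170, 174, 172, 168, 170, 169, 166, 167, 166, 165, 167, 169, 170, 168, 153, 91, 113, 167, 165, 165, 168, 167, 168, 166, 165, 168, 168, 166, 167, 172, 165, 167, 166, 165, 166, 167, 166, 165, 168, 168, 168, 169, 171, 170, 169, 172, 171]
216 [173, 173, 173, 170, 137, 130, 131, 134, 136, 135, 133, 131, 136, 137, 135, 133, 133, 120, 98, 170, 168, 168, 168, 168, 169, 168, 162, 144, 135, 131, 132, 135, 135, 137, 134, 131, 135, 137, 134, 133, 128, 106, 146, 171, 172, 168, 167, 170]
224 [170, 174, 173, 173, 151, 132, 129, 130, 136, 136, 134, 134, 131, 136, 135, 135, 132, 129, 81, 124, 168, 169, 168, 167, 1
[... 847 characters left out ...]
, 169, 171, 169, 169, 170, 171, 162, 126, 113, 140, 136, 133, 132, 134, 134, 132, 133, 131, 131, 133, 129, 131, 130, 132, 131, 130, 133, 132, 132, 132, 132, 129, 132, 131]
251 [168, 169, 168, 168, 171, 169, 169, 169, 171, 169, 167, 168, 167, 169, 165, 167, 168, 167, 167, 167, 169, 166, 166, 170, 170, 146, 96, 109, 131, 131, 131, 128, 129, 130, 131]
266 [165, 166, 165, 165, 164, 165, 169, 158, 127, 110, 139, 134, 136, 133, 135, 135, 136, 136, 136, 133, 136, 136, 138, 134, 135, 135, 135, 131, 131, 130, 130, 130, 130, 129, 129]
FLc [0.5028 0.2002 0.1   ]
FRc [0.4586 0.3675 0.1   ]
R [0.5665 0.3968 0.1   ]
forkbot [0.5491 0.3008 0.105 ]
prongL [0.5324 0.275  0.105 ]
prongR [0.5213 0.3168 0.105 ]
```

The shaker yaw is 15° and matches the tool. The carrier origin is at about (0.5437,0.300), and the prong width measures 43 mm, which checks. Now to the clamp.

Call:
{"api": "send_rows", "payload": {"commands": [[[0.085,0.0097,-0.035,0,0],[0.085,0.0097,-0.035,0,0],[0.085,0.0097,-0.035,0,0],[0.085,0.0097,-0.035,0,0],[0.085,0.0097,-0.035,0,0],[0.085,0.0097,-0.035,0,0],[0.085,0.0097,-0.035,0,0],[0.085,0.0097,-0.035,0,0]]]}}

```text
t: 2.2
eef_pos: [0.4617, 0.0693, 0.2713]
tcp_rot: [-0.123, 0.992, 0.0, 0.0]
force: [1.8, 0.1, 0.0]
width: 0.085
gripper_force: 0.0
```

Call:
{"api": "send_rows", "payload": {"commands": [[[0.085,0.0097,-0.035,0,0],[0.085,0.0097,-0.035,0,0],[0.085,0.0097,-0.035,0,0],[0.085,0.0097,-0.035,0,0],[0.085,0.0097,-0.035,0,0],[0.085,0.0097,-0.035,0,0],[0.085,0.0097,-0.035,0,0],[0.085,0,0,0,0]]]}}

```text
t: 2.87
eef_pos: [0.4561, -0.1905, 0.2718]
tcp_rot: [-0.119, 0.993, -0.001, 0.0]
force: [-0.4, -0.4, 0.2]
width: 0.085
gripper_force: 0.0
```

```bash
cat >> h.py <<'E'
def wing(f):
    c=calibration('wrist'); im=save('wrist',f); m=mask(im,(3,140,60),(16,255,255))
    k,l,s,ce=cv2.connectedComponentsWithStats(cv2.morphologyEx(m,cv2.MORPH_CLOSE,np.ones((5,5))))
    for i in range(1,k):
        if s[i,4]>60:
            p=cv2.findContours((l==i).astype(np.uint8),cv2.RETR_EXTERNAL,cv2.CHAIN_APPROX_NONE)[0][0]
            print(s[i],ce[i].round(1),cv2.boxPoints(cv2.minAreaRect(p)).round(1).tolist())
    return c,im
E
python3 - <<'E'
from h import *; import json
st(); c,im=wing('w2.png'); json.dump({k:np.array(v).tolist() for k,v in c.items()},open('w2.json','w'))
P=proj(c,[.538,-.208,.08]); print(P)
x,y=int(P[0])-60,int(P[1])-60
x=max(x,0);y=max(y,0)
cv2.imwrite('pics/c3.png',cv2.resize(im[y:y+130,x:x+130,::-1],(520,520),interpolation=cv2.INTER_CUBIC)); print(x,y)
E
```

```text
t 2.87 tcp [ 0.4561 -0.1905  0.2718] yawx -166.31 tilt [-0.0005 -0.0023] F [-0.39 -0.39  0.17] M [-0.012  0.029 -0.004] w 0.085 gf 0.0 j [-0.41 -0.04  0.7   1.8   0.03  1.37  2.1 ]
[289 211  11  35 292] [294.3 227.1] [[289.0, 211.0], [299.0, 211.0], [299.0, 245.0], [289.0, 245.0]]
[291.08830678 231.19622144]
231 171
```

View pics/c3.png

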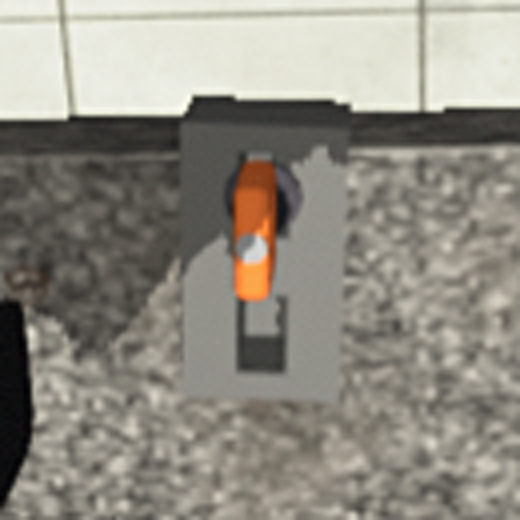

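c3 shows the wing upright in the image, so it is aligned with the tool. The screw centre is at (251,248) in the crop, which is (293.8,233) in the full picture, and the collar is behind it.

```bash
python3 - <<'E'
from h import *; import json
c=json.load(open('w2.json')); ct,cs=calibration('top'),calibration('scene')
w=ray(c,293.8,233); print(two(w,ray(ct,438.8,237)),two(w,ray(cs,355.5,282.5)),onz(c,293.8,233,.08))
for p in((181,125),(350,128),(185,400),(342,400)): print(onz(c,231+p[0]/4,171+p[1]/4,.03).round(4))
# below-wing and collar in image
for p in((240,155),(268,300),(235,298)): print(onz(c,231+p[0]/4,171+p[1]/4,.08).round(4))
E
```

```text
(array([ 0.53542703, -0.20436395,  0.08973735]), np.float64(0.0006727396037515356)) (array([ 0.5411729 , -0.20406378,  0.07678281]), np.float64(9.653391930962812e-05)) [ 0.53963999 -0.20407332  0.08      ]
[ 0.5218 -0.2383  0.03  ]
[ 0.5084 -0.1792  0.03  ]
[ 0.6316 -0.2152  0.03  ]
[ 0.617  -0.1561  0.03  ]
[ 0.5094 -0.2142  0.08  ]
[ 0.5565 -0.1948  0.08  ]
[ 0.5583 -0.2055  0.08  ]
```

Call:
{"api": "send_rows", "payload": {"commands": [[[0.085,-0.0155,-0.0066,0.0244,0],[0.085,-0.0155,-0.0066,0.0244,0],[0.085,-0.0155,-0.0066,0.0244,0],[0.085,-0.0155,-0.0066,0.0244,0],[0.085,-0.0155,-0.0066,0.0244,0],[0.085,0,0,0,1.3],[0.085,0,0,0,0]]]}}

```text
t: 3.5
eef_pos: [0.5405, -0.1946, 0.1477]
tcp_rot: [-0.113, 0.994, 0.0, -0.002]
force: [-0.4, -0.6, 0.8]
width: 0.0852
gripper_force: 0.0
```

```bash
python3 - <<'E'
from h import *; import json
s,M=st(); c,im=wing('w3.png'); json.dump({k:np.array(v).tolist() for k,v in c.items()},open('w3.json','w'))
P=proj(c,[.539,-.2043,.08]); print(P, proj(c,s['eef_pos']))
x,y=200,130
cv2.imwrite('pics/c4.png',cv2.resize(im[y:y+200,x:x+240,::-1],(720,600),interpolation=cv2.INTER_CUBIC))
E
```

```text
t 3.5 tcp [ 0.5405 -0.1946  0.1477] yawx -167.02 tilt [0.004  0.0005] F [-0.35 -0.6   0.78] M [-0.02  -0.028 -0.037] w 0.0852 gf 0.0 j [-0.34  0.29  0.72  1.79 -0.2   1.15  2.24]
[298 171  16  54 659] [305.9 196.4] [[298.0, 171.0], [313.0, 171.0], [313.0, 224.0], [298.0, 224.0]]
[306.68641731 203.23088338] [317.61729175 246.40465953]
```

View pics/c4.png

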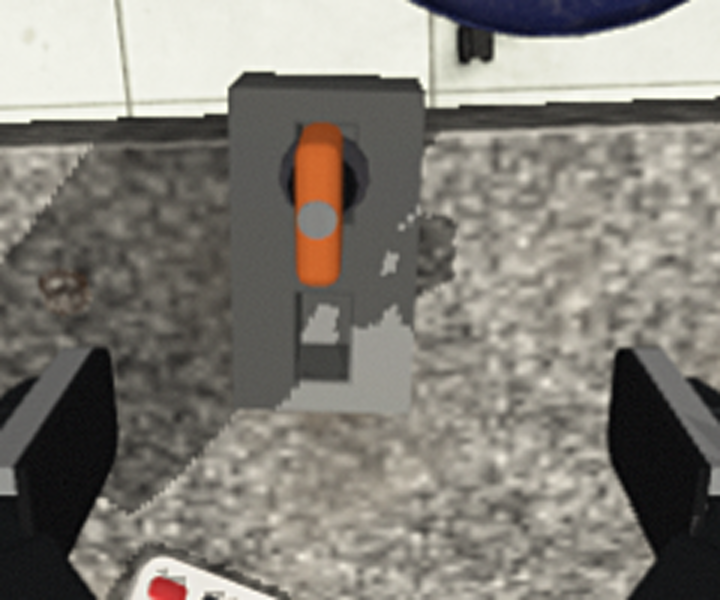

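c4 shows the screw at (316,220), which is (305.3,203.3) in the full picture, 1.4 px from the prediction. The wing is nearly parallel to the fingers.

```bash
python3 - <<'E'
from h import *; import json
c=json.load(open('w3.json')); c2=json.load(open('w2.json')); cs=calibration('scene')
f=lambda u,v:(200+u/3,130+v/3)
w=ray(c,*f(316.5,220)); print(two(w,ray(c2,293.8,233)),two(w,ray(cs,355.5,282.5)))
z=.079; print(onz(c,*f(316.5,220),z)); 
for a,b,zz in(((319.5,124),(319,284),z),((297,160),(297.5,270),z),((341.5,160),(341,270),z),((230,90),(234,405),.03),((425,90),(411,410),.03)):
    p,q=onz(c,*f(*a),zz),onz(c,*f(*b),zz); print(p.round(4),q.round(4),np.degrees(np.arctan2(*(q-p)[1::-1])).round(2))
E
```

```text
(array([ 0.53888298, -0.20465221,  0.08147568]), np.float64(0.0011476291813226963)) (array([ 0.54025263, -0.20521577,  0.07774051]), np.float64(0.00044390418040905977))
[ 0.53961986 -0.20517056  0.079     ]
[ 0.5143 -0.2098  0.079 ] [ 0.5572 -0.2007  0.079 ] 12.04
[ 0.5249 -0.2135  0.079 ] [ 0.5545 -0.2072  0.079 ] 12.03
[ 0.5223 -0.2023  0.079 ] [ 0.5519 -0.1958  0.079 ] 12.39
[ 0.5203 -0.2392  0.03  ] [ 0.6282 -0.2179  0.03  ] 11.19
[ 0.5067 -0.1803  0.03  ] [ 0.6162 -0.1575  0.03  ] 11.78
```

Call:
{"api": "send_rows", "payload": {"commands": [[[0.04,0.0033,-0.0099,0,1],[0.04,0,0,0.02,0],[0.04,0,0,0.02,0],[0.04,0,0,0.02,0],[0.04,0,0,0,0],[0.04,0,0,0,0]]]}}

```text
t: 4.05
eef_pos: [0.5396, -0.2066, 0.0903]
tcp_rot: [-0.105, 0.994, 0.0, 0.0]
force: [0.8, -0.5, 0.6]
width: 0.0399
gripper_force: 0.0
```

```bash
python3 - <<'E'
from h import *
go([.5395,-.205,.0485],-168)
E
```

```text
t 4.05 tcp [ 0.5396 -0.2066  0.0903] yawx -167.92 tilt [-0.0004  0.0001] F [ 0.76 -0.48  0.65] M [-0.01   0.028 -0.013] w 0.0399 gf 0.0 j [-0.29  0.36  0.7   1.84 -0.27  1.04  2.3 ]
shift [-0.0002  0.0016  0.0418]
turn 0.08
```

Call:
{"api": "send_rows", "payload": {"commands": [[[0.04,0,0.0012,0.014,0],[0.04,0,0,0.014,0],[0.04,0,0,0.0135,0],[0.04,0,0,0,0],[0.0,0,0,0,0],[0.0,0,0,0,0],[0.0,0,0,0,0],[0.0,0,0,0,0]]]}}

```text
t: 4.72
eef_pos: [0.5404, -0.2053, 0.049]
tcp_rot: [-0.106, 0.994, -0.0, 0.001]
force: [-1.7, -0.9, 4.3]
width: 0.0111
gripper_force: 60.3
```

```bash
python3 - <<'E'
from h import *
go([.5395,-.205,.0485],-168)
E
```

```text
t 4.72 tcp [ 0.5404 -0.2053  0.049 ] yawx -167.83 tilt [-0.0015 -0.0007] F [-1.73 -0.91  4.32] M [-0.045  0.139 -0.066] w 0.0111 gf 60.3 j [-0.27  0.42  0.68  1.87 -0.31  0.96  2.33]
shift [0.0008 0.0005 0.0005]
turn 0.17
```

Call:
{"api": "send_rows", "payload": {"commands": [[[0.0,0,0,-0.005,0],[0.0,0,0,-0.01,0],[0.0,0,0,-0.02,0],[0.0,0,0,-0.035,0],[0.0,0,0,-0.04,0],[0.0,0,0,-0.04,0],[0.0,0,0,-0.04,0],[0.0,0,0,-0.01,0]]]}}

```text
t: 5.38
eef_pos: [0.5415, -0.2063, 0.2551]
tcp_rot: [-0.106, 0.994, -0.001, 0.004]
force: [0.9, -0.6, -0.5]
width: 0.0108
gripper_force: 59.6
```

```bash
python3 - <<'E'
from h import *
u=np.array([np.cos(np.radians(15)),np.sin(np.radians(15))]); n=np.array([-u[1],u[0]])
o=np.array([.5437,.3000]); p=o-.04*u; print(p, 'slot n',o@n)
go([*p,.25],-165)
im=save('wrist','w4.png')
E
```

```text
[0.50506297 0.28964724] slot n 0.14905783306447995
t 5.38 tcp [ 0.5415 -0.2063  0.2551] yawx -167.87 tilt [-0.0079 -0.0029] F [ 0.89 -0.65 -0.54] M [ 0.007 -0.081 -0.028] w 0.0108 gf 59.6 j [-0.36  0.2   0.76  1.65 -0.14  1.34  2.2 ]
shift [-0.0685  0.4926  0.0042]
turn -2.87
```

Call:
{"api": "send_rows", "payload": {"commands": [[[0.0,-0.0049,0.0352,0,0],[0.0,-0.0049,0.0352,0,0],[0.0,-0.0049,0.0352,0,0],[0.0,-0.0049,0.0352,0,0],[0.0,-0.0049,0.0352,0,0],[0.0,-0.0049,0.0352,0,0],[0.0,-0.0049,0.0352,0,0],[0.0,-0.0049,0.0352,0,0]]]}}

```text
t: 6.1
eef_pos: [0.5177, 0.0801, 0.2475]
tcp_rot: [-0.106, 0.994, 0.0, -0.0]
force: [1.3, 0.7, -0.4]
width: 0.0111
gripper_force: 59.6
```

Call:
{"api": "send_rows", "payload": {"commands": [[[0.0,-0.0049,0.0352,0,0],[0.0,-0.0049,0.0352,0,0],[0.0,-0.0049,0.0352,0,0],[0.0,-0.0049,0.0352,0,0],[0.0,-0.0049,0.0352,0,0],[0.0,-0.0049,0.0352,0,-2.9],[0.0,0,0,0,0]]]}}

```text
t: 6.68
eef_pos: [0.4995, 0.2995, 0.2464]
tcp_rot: [-0.137, 0.991, 0.001, -0.001]
force: [-1.1, 0.2, -1.0]
width: 0.0115
gripper_force: 59.6
```

```bash
python3 - <<'E'
from h import *
go([.5051,.2896,.17],-165)
E
```

```text
t 6.68 tcp [0.4995 0.2995 0.2464] yawx -164.2 tilt [0.002 0.002] F [-1.05  0.19 -0.97] M [ 0.128  0.1   -0.003] w 0.0115 gf 59.6 j [-0.94  0.19  0.37  1.63 -0.07  1.34  1.29]
shift [-0.0029 -0.0112  0.0763]
turn 0.8
```

Call:
{"api": "send_rows", "payload": {"commands": [[[0.0,-0.0015,-0.0056,0.024,0.4],[0.0,-0.0015,-0.0056,0.024,0.4],[0.0,0,0,0.023,0],[0.0,0,0,0,0],[0.0,0,0,0,0]]]}}

```text
t: 7.1
eef_pos: [0.5077, 0.2805, 0.1759]
tcp_rot: [-0.124, 0.992, -0.001, -0.001]
force: [0.8, 0.4, 1.1]
width: 0.0111
gripper_force: 59.5
```

```bash
python3 - <<'E'
from h import *; import json
go([.5051,.2896,.17],-165)
c,im=wing('w5.png'); json.dump({k:np.array(v).tolist() for k,v in c.items()},open('w5.json','w'))
cv2.imwrite('pics/c5.png',cv2.resize(im[100:300,200:440,::-1],(720,600),interpolation=cv2.INTER_CUBIC))
E
```

```text
t 7.1 tcp [0.5077 0.2805 0.1759] yawx -165.73 tilt [ 0.0029 -0.0014] F [0.8  0.38 1.07] M [ 0.008 -0.034  0.026] w 0.0111 gf 59.5 j [-0.91  0.24  0.38  1.73 -0.09  1.2   1.32]
shift [0.0002 0.0094 0.0059]
turn -0.73
[ 307  213   28   96 1967] [320.1 257.2] [[307.0, 213.0], [334.0, 213.0], [334.0, 308.0], [307.0, 308.0]]
```

View pics/c5.png

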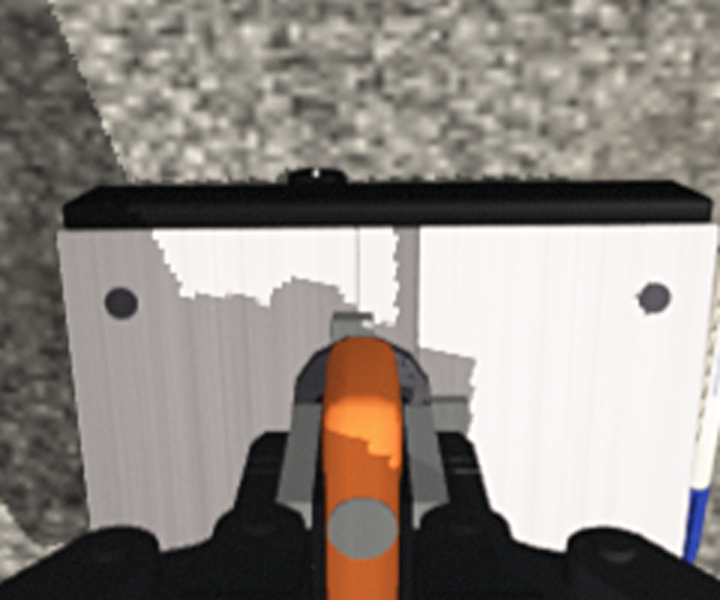

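c5 shows the slot mouth spanning columns 358–419 at rows 230–300, the screws at (121,303) and (655,298), and the head's near end at columns 332–372, row ~318.

```bash
python3 - <<'E'
from h import *; import json
c=json.load(open('w5.json')); f=lambda u,v:(200+u/3,100+v/3)
a=np.radians(15);u=np.array([np.cos(a),np.sin(a)]); n=np.array([-u[1],u[0]])
g=cv2.cvtColor(cv2.imread('pics/w5.png'),cv2.COLOR_BGR2GRAY)
for r in(180,190,195): print(r,g[r,312:345].tolist())
def P(nm,p,z):
    q=onz(c,*f(*p),z); print(nm,q.round(4),'s',(q[:2]@u).round(4),'n',(q[:2]@n).round(4))
for nm,p in(('L',(358,232)),('R',(419,232)),('R2',(419,340)),('sc1',(121,303)),('sc2',(655,298)),('c1',(57,229)),('c2',(716,224))): P(nm,p,.1)
P('hl',(332,318),.150);P('hr',(372,318),.150);P('wl',(328,345),.175+.031);P('screw',(363,529),.207)
t=np.array([.5077,.2805]);print('tcp s,n',t@u,t@n)
E
```

```text
180 [244, 246, 246, 246, 246, 246, 229, 212, 246, 246, 245, 244, 244, 246, 246, 244, 245, 245, 248, 247, 195, 152, 153, 154, 157, 154, 143, 149, 245, 250, 247, 247, 245]
190 [245, 246, 246, 246, 246, 245, 231, 212, 245, 245, 244, 245, 245, 246, 245, 244, 245, 246, 248, 245, 159, 149, 153, 155, 156, 153, 142, 164, 248, 250, 247, 246, 245]
195 [208, 233, 249, 247, 246, 245, 231, 213, 245, 245, 245, 245, 244, 245, 245, 245, 245, 245, 246, 249, 243, 162, 153, 156, 156, 153, 137, 171, 250, 249, 246, 246, 246]
L [0.4857 0.2756 0.1   ] s 0.5405 n 0.1405
R [0.4817 0.2913 0.1   ] s 0.5407 n 0.1567
R2 [0.5111 0.2994 0.1   ] s 0.5711 n 0.1569
sc1 [0.5208 0.218  0.1   ] s 0.5595 n 0.0758
sc2 [0.4835 0.3584 0.1   ] s 0.5598 n 0.221
c1 [0.5047 0.198  0.1   ] s 0.5387 n 0.0606
c2 [0.4601 0.3671 0.1   ] s 0.5394 n 0.2355
hl [0.4941 0.2723 0.15  ] s 0.5477 n 0.1351
hr [0.492  0.2805 0.15  ] s 0.5478 n 0.1436
wl [0.4795 0.27   0.206 ] s 0.533 n 0.1367
screw [0.5067 0.2822 0.207 ] s 0.5625 n 0.1414
tcp s,n 0.5629992841582171 0.1395397650755339
```

Slot centre n≈0.1486 and mouth width 16.2 mm, which checks. I'll shift over it, settle and re-measure with the collar and screw.

Call:
{"api": "send_rows", "payload": {"commands": [[[0.0,-0.003,0.008,0,-0.7],[0.0,0,0,0,0],[0.0,0,0,0,0],[0.0,0,0,0,0]]]}}

```text
t: 7.48
eef_pos: [0.5097, 0.2902, 0.1776]
tcp_rot: [-0.131, 0.991, 0.0, 0.0]
force: [-0.3, 0.5, -0.5]
width: 0.0109
gripper_force: 59.5
```

```bash
cat > m.py <<'E'
from h import *
a=np.radians(15);u=np.array([np.cos(a),np.sin(a)]); n=np.array([-u[1],u[0]])
def sn(): 
    s,M=st(); t=s['eef_pos']; print('s,n,z',(t[:2]@u).round(4),(t[:2]@n).round(4),t[2].round(4),'Fu,Fn',(s['force'][:2]@u).round(2),(s['force'][:2]@n).round(2)); return s
E
python3 - <<'E'
from m import *
s=sn();c,im=wing('w6.png'); g=cv2.cvtColor(im,cv2.COLOR_RGB2GRAY)
def N(col,row,z): return (onz(c,col,row,z)[:2]@n).round(4)
for r in(180,190): print(r,[(x,int(g[r,x])) for x in range(296,345)if abs(int(g[r,x+1])-int(g[r,x-1]))>25], N(300,r,.1),N(340,r,.1))
m=mask(im,(3,140,60),(16,255,255))
for r in(222,235,250): 
    x=np.where(m[r])[0]; print(r,x.min(),x.max(),N((x.min()+x.max())/2,r,s['eef_pos'][2]+.031))
for r in(226,232): print(r,g[r,285:360].tolist())
print(proj(c,s['eef_pos']))
E
```

```text
t 7.48 tcp [0.5097 0.2902 0.1776] yawx -164.98 tilt [-0.0009  0.0004] F [-0.34  0.46 -0.49] M [-0.015  0.034 -0.03 ] w 0.0109 gf 59.5 j [-0.91  0.24  0.38  1.71 -0.1   1.2   1.32]
s,n,z 0.5675 0.1484 0.1776 Fu,Fn -0.21 0.53
[ 307  213   28   96 1966] [320.1 257.1] [[307.0, 213.0], [334.0, 213.0], [334.0, 308.0], [307.0, 308.0]]
180 [(307, 227), (309, 246), (320, 243), (321, 162), (328, 159), (329, 245)] 0.1336 0.1657
190 [(296, 242), (297, 172), (298, 182), (299, 235), (307, 230), (309, 247), (322, 222), (323, 154), (327, 146), (328, 184), (329, 250)] 0.1334 0.1659
222 309 331 0.1496
235 308 333 0.1498
250 307 333 0.1496
226 [166, 165, 165, 164, 168, 169, 153, 96, 81, 82, 82, 83, 81, 64, 37, 43, 48, 52, 51, 51, 51, 51, 51, 60, 73, 78, 79, 82, 85, 87, 88, 84, 82, 83, 85, 92, 92, 97, 100, 99, 100, 97, 100, 98, 99, 99, 95, 87, 81, 88, 91, 90, 89, 90, 91, 89, 71, 55, 100, 127, 163, 164, 161, 160, 160, 162, 162, 161, 167, 161, 177, 233, 249, 246, 248]
232 [166, 167, 166, 165, 164, 163, 138, 131, 126, 124, 127, 127, 120, 52, 47, 53, 52, 53, 53, 52, 46, 24, 28, 64, 76, 80, 84, 86, 85, 95, 107, 123, 121, 120, 123, 124, 122, 124, 124, 124, 121, 119, 111, 106, 103, 100, 102, 91, 62, 28, 44, 49, 54, 79, 94, 95, 94, 94, 108, 152, 163, 162, 164, 161, 159, 163, 162, 163, 165, 155, 157, 204, 247, 247, 248]
[317.78899422 246.20527   ]
```

Call:
{"api": "send_rows", "payload": {"commands": [[[0.0,0,-0.0009,0.016,0],[0.0,0,0,0.016,0],[0.0,0,0,0.007,0],[0.0,0,0,0,0],[0.0,0,0,0.002,0],[0.0,0,0,0.002,0],[0.0,0,0,0.002,0],[0.0,0,0,0,0]]]}}

```text
t: 8.2
eef_pos: [0.5099, 0.2889, 0.132]
tcp_rot: [-0.13, 0.991, 0.0, 0.0]
force: [0.4, 0.2, -1.8]
width: 0.011
gripper_force: 59.5
```

```bash
python3 -c "
from m import *
sn()"
```

```text
t 8.2 tcp [0.5099 0.2889 0.132 ] yawx -165.02 tilt [-0.0004  0.0001] F [ 0.36  0.21 -1.83] M [-0.01  -0.008 -0.017] w 0.011 gf 59.5 j [-0.91  0.28  0.37  1.76 -0.11  1.11  1.34]
s,n,z 0.5673 0.1471 0.132 Fu,Fn 0.4 0.11
```

Call:
{"api": "send_rows", "payload": {"commands": [[[0.0,0,0.0003,0.002,0],[0.0,0,0,0.002,0],[0.0,0,0,0.001,0],[0.0,0,0,0,0]]]}}

```text
t: 8.53
eef_pos: [0.5095, 0.2891, 0.1265]
tcp_rot: [-0.13, 0.991, -0.0, -0.0]
force: [-0.6, -0.4, -0.9]
width: 0.0112
gripper_force: 59.5
```

Call:
{"api": "send_rows", "payload": {"commands": [[[0.0,0,0,0.002,0],[0.0,0,0,0.002,0],[0.0,0,0,0.001,0],[0.0,0,0,0,0]]]}}

```text
t: 8.87
eef_pos: [0.5095, 0.289, 0.1215]
tcp_rot: [-0.13, 0.991, -0.0, -0.0]
force: [0.1, -0.3, -0.8]
width: 0.0111
gripper_force: 59.5
```

```bash
python3 -c "
from m import *
sn()"
```

```text
t 8.87 tcp [0.5095 0.289  0.1215] yawx -165.02 tilt [ 0.0005 -0.0003] F [ 0.12 -0.32 -0.82] M [ 0.02   0.025 -0.013] w 0.0111 gf 59.5 j [-0.9   0.3   0.37  1.77 -0.12  1.09  1.34]
s,n,z 0.567 0.1473 0.1215 Fu,Fn 0.03 -0.34
```

Call:
{"api": "send_rows", "payload": {"commands": [[[0.0,0,0,0.001,0],[0.0,0,0,0.001,0],[0.0,0,0,0.001,0],[0.0,0,0,0,0]]]}}

```text
t: 9.2
eef_pos: [0.5096, 0.2891, 0.1186]
tcp_rot: [-0.13, 0.991, -0.0, -0.0]
force: [-0.1, -1.2, -1.4]
width: 0.0113
gripper_force: 59.5
```

Call:
{"api": "send_rows", "payload": {"commands": [[[0.0,0,0,0.001,0],[0.0,0,0,0.0,0]]]}}

```text
t: 9.37
eef_pos: [0.5096, 0.2891, 0.1177]
tcp_rot: [-0.13, 0.991, -0.0, -0.0]
force: [0.3, 0.4, -1.2]
width: 0.011
gripper_force: 59.5
```

Call:
{"api": "send_rows", "payload": {"commands": [[[0.0,0,0,0.001,0],[0.0,0,0,0.0,0]]]}}

```text
t: 9.53
eef_pos: [0.5096, 0.2891, 0.1166]
tcp_rot: [-0.13, 0.991, -0.0, -0.0]
force: [0.0, -0.5, -2.0]
width: 0.0115
gripper_force: 59.5
```

Call:
{"api": "send_rows", "payload": {"commands": [[[0.0,0,0,0.001,0],[0.0,0,0,0.0,0]]]}}

```text
t: 9.7
eef_pos: [0.5096, 0.2891, 0.1156]
tcp_rot: [-0.13, 0.991, -0.0, -0.0]
force: [0.8, -1.0, -2.5]
width: 0.0113
gripper_force: 59.5
```

Call:
{"api": "send_rows", "payload": {"commands": [[[0.0,0,0,0.001,0],[0.0,0,0,0.0,0]]]}}

```text
t: 9.87
eef_pos: [0.5098, 0.2892, 0.1151]
tcp_rot: [-0.13, 0.991, 0.0, 0.0]
force: [-1.5, 0.3, 2.4]
width: 0.011
gripper_force: 60.2
```

Call:
{"api": "send_rows", "payload": {"commands": [[[0.0,0,0,0.001,0],[0.0,0,0,0.0,0]]]}}

```text
t: 10.03
eef_pos: [0.5098, 0.2892, 0.1142]
tcp_rot: [-0.13, 0.991, 0.0, 0.0]
force: [-2.1, -0.4, 5.6]
width: 0.0111
gripper_force: 60.4
```

Call:
{"api": "send_rows", "payload": {"commands": [[[0.0,0,0,0.001,0],[0.0,0,0,0.0,0]]]}}

```text
t: 10.2
eef_pos: [0.5098, 0.2892, 0.1133]
tcp_rot: [-0.13, 0.991, 0.0, 0.0]
force: [-2.8, -1.5, 7.2]
width: 0.0109
gripper_force: 60.6
```

Collar contact is at tcp z≈0.1151. I'll raise to z≈0.1226 so the neck is 2.5 mm above the platform, then slide.

Call:
{"api": "send_rows", "payload": {"commands": [[[0.0,0,0,-0.005,0],[0.0,0,0,-0.0047,0],[0.0,0,0,0,0],[0.0,0,0,0,0]]]}}

```text
t: 10.53
eef_pos: [0.5097, 0.2893, 0.1227]
tcp_rot: [-0.13, 0.991, 0.0, 0.0]
force: [-0.1, -0.7, -2.0]
width: 0.011
gripper_force: 59.6
```

```bash
python3 -c "
from m import *
sn()"
```

```text
t 10.53 tcp [0.5097 0.2893 0.1227] yawx -165.01 tilt [-0.0003  0.0002] F [-0.15 -0.66 -1.97] M [0.007 0.026 0.043] w 0.011 gf 59.6 j [-0.9   0.29  0.37  1.77 -0.12  1.1   1.34]
s,n,z 0.5672 0.1475 0.1227 Fu,Fn -0.31 -0.6
```

Call:
{"api": "send_rows", "payload": {"commands": [[[0.0,-0.003,-0.0002,0,0],[0.0,-0.003,0,0,0],[0.0,-0.003,0,0,0],[0.0,-0.003,0,0,0],[0.0,0,0,0,0]]]}}

```text
t: 10.95
eef_pos: [0.5219, 0.2921, 0.1223]
tcp_rot: [-0.13, 0.991, -0.0, 0.0]
force: [0.0, -0.1, -1.4]
width: 0.011
gripper_force: 59.6
```

Call:
{"api": "send_rows", "payload": {"commands": [[[0.0,-0.002,0,0,0],[0.0,-0.002,0,0,0],[0.0,-0.002,0,0,0],[0.0,0,0,0,0]]]}}

```text
t: 11.28
eef_pos: [0.5275, 0.2937, 0.1225]
tcp_rot: [-0.13, 0.991, -0.0, 0.0]
force: [0.1, -0.5, -1.9]
width: 0.0113
gripper_force: 59.6
```

```bash
python3 -c "
from m import *
sn()"
```

```text
t 11.28 tcp [0.5275 0.2937 0.1225] yawx -165.02 tilt [-0.0002 -0.0001] F [ 0.12 -0.47 -1.92] M [ 0.025 -0.026 -0.02 ] w 0.0113 gf 59.6 j [-0.89  0.33  0.37  1.73 -0.13  1.11  1.36]
s,n,z 0.5855 0.1472 0.1225 Fu,Fn -0.01 -0.48
```

Call:
{"api": "send_rows", "payload": {"commands": [[[0.0,-0.002,0,0,0],[0.0,-0.002,0,0,0],[0.0,-0.002,0,0,0],[0.0,-0.002,0,0,0],[0.0,0,0,0,0]]]}}

```text
t: 11.7
eef_pos: [0.5352, 0.2958, 0.1225]
tcp_rot: [-0.13, 0.991, -0.0, 0.0]
force: [0.3, 0.0, -0.6]
width: 0.0112
gripper_force: 59.5
```

Call:
{"api": "send_rows", "payload": {"commands": [[[0.0,-0.002,0,0,0],[0.0,-0.002,0,0,0],[0.0,0,0,0,0]]]}}

```text
t: 11.95
eef_pos: [0.5391, 0.2968, 0.1225]
tcp_rot: [-0.13, 0.991, -0.0, 0.0]
force: [-0.3, 0.7, -1.2]
width: 0.0111
gripper_force: 59.5
```

```bash
python3 - <<'E'
from m import *
sn()
c=calibration('top');im=save('top','t1.png')
cv2.imwrite('pics/c6.png',cv2.resize(im[145:265,190:290,::-1],(500,600),interpolation=cv2.INTER_CUBIC))
E
```

```text
t 11.95 tcp [0.5391 0.2968 0.1225] yawx -165.02 tilt [-0.0002 -0.0001] F [-0.32  0.71 -1.16] M [-0.066 -0.016  0.028] w 0.0111 gf 59.5 j [-0.88  0.35  0.37  1.7  -0.14  1.11  1.37]
s,n,z 0.5975 0.1471 0.1225 Fu,Fn -0.12 0.77
```

Call:
{"api": "send_rows", "payload": {"commands": [[[0.0,-0.001,0,0,0],[0.0,-0.001,0,0,0],[0.0,-0.001,0,0,0],[0.0,-0.001,0,0,0]]]}}

```text
t: 12.33
eef_pos: [0.5426, 0.2978, 0.1225]
tcp_rot: [-0.13, 0.991, -0.0, -0.0]
force: [0.6, -0.3, -1.4]
width: 0.011
gripper_force: 59.6
```

Call:
{"api": "send_rows", "payload": {"commands": [[[0.0,-0.001,0,0,0],[0.0,-0.001,0,0,0],[0.0,-0.001,0,0,0],[0.0,-0.001,0,0,0]]]}}

```text
t: 12.67
eef_pos: [0.5465, 0.2988, 0.1225]
tcp_rot: [-0.13, 0.991, -0.0, -0.0]
force: [0.7, -0.8, -1.5]
width: 0.0112
gripper_force: 59.6
```

Call:
{"api": "send_rows", "payload": {"commands": [[[0.0,-0.001,0,0,0],[0.0,-0.001,0,0,0],[0.0,-0.001,0,0,0],[0.0,-0.001,0,0,0]]]}}

```text
t: 13.0
eef_pos: [0.5501, 0.2999, 0.1224]
tcp_rot: [-0.13, 0.991, -0.0, -0.0]
force: [-1.4, 0.1, -0.8]
width: 0.0113
gripper_force: 59.7
```

```bash
python3 -c "
from m import *
sn()"
```

```text
t 13.0 tcp [0.5501 0.2999 0.1224] yawx -165.0 tilt [0.0006 0.0001] F [-1.42  0.1  -0.83] M [-0.149  0.515 -0.035] w 0.0113 gf 59.7 j [-0.87  0.38  0.37  1.67 -0.15  1.12  1.38]
s,n,z 0.6089 0.1473 0.1224 Fu,Fn -1.35 0.46
```

Call:
{"api": "send_rows", "payload": {"commands": [[[0.0,-0.001,0,0,0],[0.0,-0.001,0,0,0],[0.0,-0.001,0,0,0],[0.0,-0.001,0,0,0],[0.0,-0.001,0,0,0],[0.0,-0.001,0,0,0]]]}}

```text
t: 13.5
eef_pos: [0.5562, 0.3014, 0.1225]
tcp_rot: [-0.13, 0.991, -0.0, -0.0]
force: [-2.2, -1.4, -0.6]
width: 0.011
gripper_force: 59.6
```

```bash
python3 -c "
from m import *
sn()"
```

```text
t 13.5 tcp [0.5562 0.3014 0.1225] yawx -165.02 tilt [ 0.0001 -0.0001] F [-2.16 -1.41 -0.61] M [-0.118  0.449  0.028] w 0.011 gf 59.6 j [-0.86  0.39  0.37  1.66 -0.15  1.13  1.38]
s,n,z 0.6152 0.1472 0.1225 Fu,Fn -2.45 -0.8
```

Call:
{"api": "send_rows", "payload": {"commands": [[[0.0,-0.001,0,0,0],[0.0,-0.001,0,0,0],[0.0,-0.001,0,0,0],[0.0,-0.001,0,0,0],[0.0,-0.001,0,0,0],[0.0,-0.001,0,0,0],[0.0,-0.001,0,0,0],[0.0,-0.001,0,0,0]]]}}

```text
t: 14.17
eef_pos: [0.5639, 0.3035, 0.1225]
tcp_rot: [-0.13, 0.991, -0.0, 0.0]
force: [-2.2, -0.7, -2.0]
width: 0.0113
gripper_force: 59.6
```

```bash
python3 - <<'E'
from m import *
sn()
im=save('top','t2.png')
def cr(f): return cv2.resize(cv2.imread(f)[145:245,190:290],(400,400),interpolation=cv2.INTER_CUBIC)
cv2.imwrite('pics/c7.png',np.hstack([cr('pics/t0.png'),cr('pics/t2.png')]))
c=calibration('top')
for f in('t0','t1','t2'):
    i=cv2.imread('pics/%s.png'%f)[:,:,::-1].copy(); m=mask(i,(100,150,60),(125,255,255)); m[:,:200]=0;m[:,265:]=0;m[:170]=0;m[235:]=0
    y,x=np.where(m); print(f,len(x),x.mean(),y.mean(),onz(c,x.mean(),y.mean(),.125)[:2]@u)
E
```

```text
t 14.17 tcp [0.5639 0.3035 0.1225] yawx -165.02 tilt [-0. -0.] F [-2.23 -0.72 -1.97] M [-0.119  0.432 -0.024] w 0.0113 gf 59.6 j [-0.85  0.4   0.37  1.63 -0.16  1.13  1.39]
s,n,z 0.6233 0.1472 0.1225 Fu,Fn -2.34 -0.12
t0 238 236.44957983193277 196.5252100840336 0.6814578910075102
t1 91 248.30769230769232 192.4835164835165 0.684693018469381
t2 81 247.76543209876544 186.12345679012347 0.7012644871230438
```

Call:
{"api": "send_rows", "payload": {"commands": [[[0.0,-0.001,0,0,0],[0.0,-0.001,0,0,0],[0.0,-0.001,0,0,0],[0.0,-0.001,0,0,0],[0.0,-0.001,0,0,0],[0.0,-0.001,0,0,0],[0.0,-0.001,0,0,0],[0.0,-0.001,0,0,0]]]}}

```text
t: 14.88
eef_pos: [0.5716, 0.3055, 0.1225]
tcp_rot: [-0.13, 0.991, -0.0, -0.0]
force: [-2.9, -0.4, -1.0]
width: 0.011
gripper_force: 59.6
```

Call:
{"api": "send_rows", "payload": {"commands": [[[0.0,-0.001,0,0,0],[0.0,-0.001,0,0,0],[0.0,-0.001,0,0,0],[0.0,-0.001,0,0,0]]]}}

```text
t: 15.22
eef_pos: [0.5755, 0.3065, 0.1225]
tcp_rot: [-0.13, 0.991, -0.0, -0.0]
force: [-1.2, -0.7, -1.5]
width: 0.0116
gripper_force: 59.6
```

```bash
python3 - <<'E'
from m import *
sn()
im=save('scene','s2.png')
a=cv2.resize(im[140:225,220:340,::-1],(720,510),interpolation=cv2.INTER_CUBIC); cv2.imwrite('pics/c8.png',a)
E
```

```text
t 15.22 tcp [0.5755 0.3065 0.1225] yawx -165.02 tilt [ 0. -0.] F [-1.22 -0.7  -1.52] M [-0.07   0.442 -0.023] w 0.0116 gf 59.6 j [-0.84  0.43  0.37  1.6  -0.17  1.14  1.4 ]
s,n,z 0.6352 0.1471 0.1225 Fu,Fn -1.36 -0.36
```

View pics/c8.png

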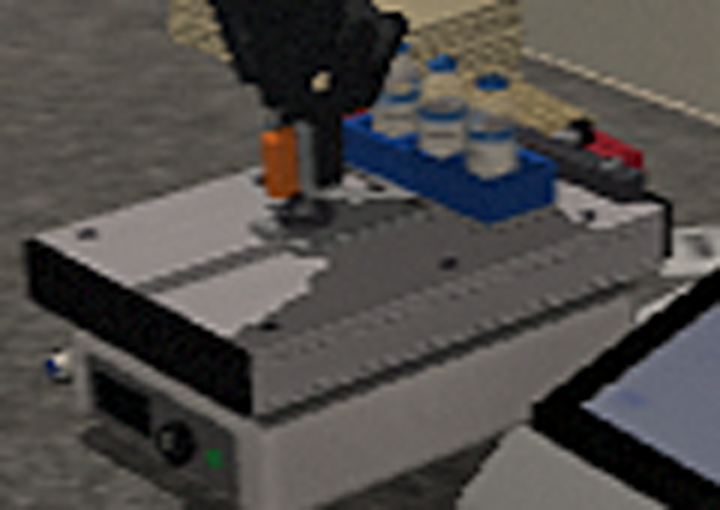

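c8 shows the collar over the prongs, with the prong tips visible in front of the shank at (270,235), so the clamp is inside the fork. The force is steady sliding friction. Now I feel for the buffer.

Call:
{"api": "send_rows", "payload": {"commands": [[[0.0,-0.001,0,0,0],[0.0,-0.001,0,0,0],[0.0,-0.001,0,0,0],[0.0,0,0,0,0]]]}}

```text
t: 15.6
eef_pos: [0.5785, 0.3074, 0.1225]
tcp_rot: [-0.13, 0.991, -0.0, 0.0]
force: [-2.0, -0.6, -0.9]
width: 0.0111
gripper_force: 59.6
```

```bash
sed -i "s/print('s,n,z'/print('Mn',(s['moment'][:2]@n).round(3),'s,n,z'/" m.py; python3 -c "
from m import *
sn()"
```

```text
t 15.6 tcp [0.5785 0.3074 0.1225] yawx -165.02 tilt [-0.0002 -0.0001] F [-2.02 -0.58 -0.86] M [-0.046  0.314  0.014] w 0.0111 gf 59.6 j [-0.84  0.43  0.37  1.6  -0.17  1.15  1.4 ]
Mn 0.315 s,n,z 0.6384 0.1472 0.1225 Fu,Fn -2.1 -0.04
```

Call:
{"api": "send_rows", "payload": {"commands": [[[0.0,-0.001,0,0,0],[0.0,-0.001,0,0,0],[0.0,0,0,0,0]]]}}

```text
t: 15.85
eef_pos: [0.5804, 0.3079, 0.1225]
tcp_rot: [-0.13, 0.991, -0.0, 0.0]
force: [-1.0, -0.4, -1.4]
width: 0.0114
gripper_force: 59.6
```

```bash
python3 -c "
from m import *
sn()"
```

```text
t 15.85 tcp [0.5804 0.3079 0.1225] yawx -165.02 tilt [-0.0002 -0.    ] F [-0.96 -0.37 -1.36] M [-0.024  0.286  0.021] w 0.0114 gf 59.6 j [-0.84  0.44  0.37  1.59 -0.17  1.15  1.4 ]
Mn 0.283 s,n,z 0.6404 0.1472 0.1225 Fu,Fn -1.02 -0.11
```

Call:
{"api": "send_rows", "payload": {"commands": [[[0.0,-0.001,0,0,0],[0.0,-0.001,0,0,0],[0.0,0,0,0,0]]]}}

```text
t: 16.1
eef_pos: [0.5824, 0.3084, 0.1225]
tcp_rot: [-0.13, 0.991, -0.0, 0.0]
force: [-0.6, -0.1, -0.4]
width: 0.0115
gripper_force: 59.6
```

```bash
python3 -c "
from m import *
sn()"
```

```text
t 16.1 tcp [0.5824 0.3084 0.1225] yawx -165.02 tilt [-0.0002 -0.    ] F [-0.61 -0.12 -0.37] M [-0.008  0.304  0.029] w 0.0115 gf 59.6 j [-0.84  0.44  0.37  1.59 -0.17  1.15  1.41]
Mn 0.296 s,n,z 0.6424 0.1472 0.1225 Fu,Fn -0.62 0.04
```

Call:
{"api": "send_rows", "payload": {"commands": [[[0.0,-0.001,0,0,0],[0.0,-0.001,0,0,0],[0.0,0,0,0,0]]]}}

```text
t: 16.35
eef_pos: [0.5843, 0.3089, 0.1225]
tcp_rot: [-0.13, 0.991, -0.0, 0.0]
force: [-1.3, -0.2, -1.9]
width: 0.0107
gripper_force: 59.6
```

```bash
python3 -c "
from m import *
sn()"
```

```text
t 16.35 tcp [0.5843 0.3089 0.1225] yawx -165.02 tilt [-0.0001 -0.    ] F [-1.3  -0.17 -1.89] M [-0.074  0.349 -0.048] w 0.0107 gf 59.6 j [-0.84  0.44  0.37  1.58 -0.17  1.15  1.41]
Mn 0.357 s,n,z 0.6443 0.1471 0.1225 Fu,Fn -1.3 0.17
```

Call:
{"api": "send_rows", "payload": {"commands": [[[0.0,-0.001,0,0,0],[0.0,-0.0005,0,0,0],[0.0,0,0,0,0]]]}}

```text
t: 16.6
eef_pos: [0.5852, 0.3092, 0.1224]
tcp_rot: [-0.13, 0.991, -0.0, -0.001]
force: [-4.4, -1.1, 1.6]
width: 0.0109
gripper_force: 59.8
```

```bash
python3 -c "
from m import *
sn()"
```

```text
t 16.6 tcp [0.5852 0.3092 0.1224] yawx -165.01 tilt [ 0.0011 -0.0001] F [-4.36 -1.12  1.58] M [-0.236  1.069  0.004] w 0.0109 gf 59.8 j [-0.83  0.45  0.37  1.58 -0.17  1.15  1.41]
Mn 1.093 s,n,z 0.6452 0.1472 0.1224 Fu,Fn -4.5 0.05
```

Call:
{"api": "send_rows", "payload": {"commands": [[[0.0,-0.001,0,0,0],[0.0,-0.0005,0,0,0],[0.0,0,0,0,0]]]}}

```text
t: 16.85
eef_pos: [0.5863, 0.3095, 0.1224]
tcp_rot: [-0.13, 0.991, -0.0, -0.001]
force: [-5.8, -1.0, 2.2]
width: 0.0107
gripper_force: 60.0
```

```bash
python3 -c "
from m import *
sn()"
```

```text
t 16.85 tcp [0.5863 0.3095 0.1224] yawx -165.01 tilt [ 0.0017 -0.0001] F [-5.81 -1.03  2.24] M [-0.413  1.471 -0.02 ] w 0.0107 gf 60.0 j [-0.83  0.45  0.37  1.57 -0.17  1.15  1.41]
Mn 1.528 s,n,z 0.6464 0.1472 0.1224 Fu,Fn -5.88 0.51
```

Buffer contact is at s≈0.6445, and it is now compressed about 1.9 mm. Next I press down, aiming for about 5 mm of collar travel, at tcp z≈0.115.

Call:
{"api": "send_rows", "payload": {"commands": [[[0.0,0,0,0.002,0],[0.0,0,0,0.002,0],[0.0,0,0,0.002,0],[0.0,0,0,0,0]]]}}

```text
t: 17.18
eef_pos: [0.5863, 0.3096, 0.117]
tcp_rot: [-0.13, 0.991, 0.0, -0.001]
force: [-7.9, -2.3, 6.4]
width: 0.0111
gripper_force: 60.9
```

```bash
python3 -c "
from m import *
sn()"
```

```text
t 17.18 tcp [0.5863 0.3096 0.117 ] yawx -165.01 tilt [0.0015 0.0003] F [-7.9  -2.28  6.37] M [-0.608  1.862  0.008] w 0.0111 gf 60.9 j [-0.83  0.45  0.37  1.58 -0.18  1.14  1.41]
Mn 1.956 s,n,z 0.6464 0.1473 0.117 Fu,Fn -8.22 -0.16
```

Call:
{"api": "send_rows", "payload": {"commands": [[[0.0,0,0,0.0012,0],[0.0,0,0,0.0012,0],[0.0,0,0,0,0]]]}}

```text
t: 17.43
eef_pos: [0.5862, 0.3096, 0.1154]
tcp_rot: [-0.13, 0.991, 0.0, -0.001]
force: [-10.7, -3.6, 12.4]
width: 0.0111
gripper_force: 61.8
```

```bash
python3 -c "
from m import *
sn()"
```

```text
t 17.43 tcp [0.5862 0.3096 0.1154] yawx -165.01 tilt [0.0013 0.0006] F [-10.68  -3.6   12.35] M [-0.869  2.462  0.021] w 0.0111 gf 61.8 j [-0.83  0.45  0.37  1.58 -0.18  1.14  1.41]
Mn 2.603 s,n,z 0.6464 0.1473 0.1154 Fu,Fn -11.25 -0.71
```

Pressed in about 5 mm and the carrier is held at s=0.6464. Now I turn clockwise, checking half-way.

Call:
{"api": "send_rows", "payload": {"commands": [[[0.0,0,0,0,5],[0.0,0,0,0,6],[0.0,0,0,0,6],[0.0,0,0,0,6],[0.0,0,0,0,6],[0.0,0,0,0,6],[0.0,0,0,0,5],[0.0,0,0,0,0]]]}}

```text
t: 18.1
eef_pos: [0.5864, 0.3085, 0.1151]
tcp_rot: [0.22, 0.976, -0.001, -0.001]
force: [-9.9, -5.9, 12.1]
width: 0.0113
gripper_force: 61.6
```

```bash
python3 -c "
from m import *
sn()"
```

```text
t 18.1 tcp [0.5864 0.3085 0.1151] yawx 154.63 tilt [ 0.001  -0.0019] F [-9.9  -5.9  12.11] M [-1.516  2.434  0.025] w 0.0113 gf 61.6 j [-0.93  0.47  0.51  1.59 -0.25  1.15  0.76]
Mn 2.743 s,n,z 0.6462 0.1462 0.1151 Fu,Fn -11.09 -3.14
```

Call:
{"api": "send_rows", "payload": {"commands": [[[0.0,0,0,0,6],[0.0,0,0,0,7],[0.0,0,0,0,7],[0.0,0,0,0,7],[0.0,0,0,0,7],[0.0,0,0,0,7],[0.0,0,0,0,6],[0.0,0,0,0,0]]]}}

```text
t: 18.77
eef_pos: [0.5852, 0.3056, 0.1144]
tcp_rot: [0.591, 0.806, -0.004, -0.001]
force: [-16.9, -14.0, 16.2]
width: 0.0109
gripper_force: 62.0
```

```bash
python3 -c "
from m import *
sn()"
```

```text
t 18.77 tcp [0.5852 0.3056 0.1144] yawx 107.49 tilt [-0.0034 -0.0068] F [-16.88 -13.96  16.15] M [-3.284  3.85   0.074] w 0.0109 gf 62.0 j [-1.05  0.51  0.68  1.59 -0.34  1.17  0.01]
Mn 4.568 s,n,z 0.6443 0.1438 0.1144 Fu,Fn -19.92 -9.12
```

At 87.5° the side forces have risen. The clamp axis must sit about 3.5–4 mm off the TCP along the wing, so turning about the TCP pushed it forward and sideways. I relieve both directions at once and ease the press slightly.

Call:
{"api": "send_rows", "payload": {"commands": [[[0.0,-0.0015,-0.0015,-0.0005,0],[0.0,-0.001,-0.0015,-0.0005,0],[0.0,0,0,0,0]]]}}

```text
t: 19.02
eef_pos: [0.5849, 0.3053, 0.1158]
tcp_rot: [0.588, 0.809, -0.0, 0.0]
force: [-7.2, -5.0, 7.2]
width: 0.0111
gripper_force: 60.8
```

```bash
python3 -c "
from m import *
sn()"
```

```text
t 19.02 tcp [0.5849 0.3053 0.1158] yawx 107.95 tilt [-0.0006 -0.0004] F [-7.2  -4.98  7.25] M [-1.236  1.527 -0.003] w 0.0111 gf 60.8 j [-1.05  0.5   0.68  1.6  -0.34  1.16  0.02]
Mn 1.795 s,n,z 0.644 0.1435 0.1158 Fu,Fn -8.24 -2.94
```

Call:
{"api": "send_rows", "payload": {"commands": [[[0.0,-0.0005,-0.0007,0,1.5],[0.0,-0.0003,-0.0007,0,1.5],[0.0,0,0,0,0]]]}}

```text
t: 19.27
eef_pos: [0.5845, 0.305, 0.1162]
tcp_rot: [0.61, 0.793, 0.001, 0.0]
force: [-4.8, -2.2, 6.6]
width: 0.011
gripper_force: 60.8
```

```bash
python3 -c "
from m import *
sn()"
```

```text
t 19.27 tcp [0.5845 0.305  0.1162] yawx 104.89 tilt [0.0001 0.0016] F [-4.82 -2.25  6.6 ] M [-0.672  0.889  0.018] w 0.011 gf 60.8 j [-1.06  0.5   0.69  1.6  -0.34  1.16 -0.03]
Mn 1.032 s,n,z 0.6435 0.1433 0.1162 Fu,Fn -5.24 -0.92
```

Turned 90° now. I check the carrier's position by registering its bottles between scene pictures.

```bash
python3 - <<'E'
from m import *
save('scene','s3.png'); c=calibration('scene')
cv2.imwrite('pics/c9.png',cv2.resize(cv2.imread('pics/s3.png')[140:225,220:340],(720,510),interpolation=cv2.INTER_CUBIC))
a0=np.array([.5437,.3])+ .085*u
p=[proj(c,[*(a0+k*u),.14]) for k in(0,.0272,.0365,.0405)]; print([x.round(2).tolist() for x in p])
G=lambda f:cv2.cvtColor(cv2.imread('pics/'+f),cv2.COLOR_BGR2GRAY)
K=8
def sub(A,B,x0,y0,x1,y1,r=9):
    t=cv2.resize(G(A)[y0:y1,x0:x1],None,fx=K,fy=K,interpolation=cv2.INTER_CUBIC)
    b=cv2.resize(G(B)[y0-r:y1+r,x0-r:x1+r+9],None,fx=K,fy=K,interpolation=cv2.INTER_CUBIC)
    m=cv2.matchTemplate(b,t,cv2.TM_CCOEFF_NORMED);_,v,_,l=cv2.minMaxLoc(m); return l[0]/K-r,l[1]/K-r,round(v,3)
# s2 bottles: px 220+440/6=293,150 ; 302,157
for box in((289,149,308,172),(297,151,314,177),(296,152,306,168)): print(sub('s2.png','s3.png',*box))
for box in((276,150,294,172),(283,153,303,178)): print('s0->s2',sub('s0.png','s2.png',*box,r=12),'s0->s3',sub('s0.png','s3.png',*box,r=14))
E
```

```text
[[285.24, 160.21], [292.67, 157.93], [295.17, 157.16], [296.24, 156.83]]
(3.0, -0.875, 0.927)
(2.75, -0.75, 0.835)
(3.0, -0.875, 0.914)
s0->s2 (8.5, -2.5, 0.843) s0->s3 (11.75, -3.5, 0.802)
s0->s2 (7.75, -2.5, 0.701) s0->s3 (11.375, -3.75, 0.718)
```

View pics/c9.png

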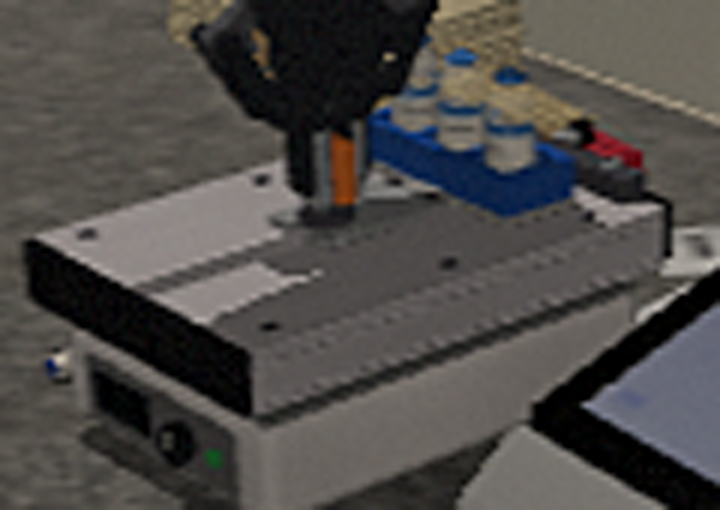

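c9 shows the wing turned across the slot and the carrier flat. Registration gives about 11 mm of travel since s2, so the buffer is compressed about 2 mm, well off its end. I ease up until the head seats under the lips, then let go.

Call:
{"api": "send_rows", "payload": {"commands": [[[0.0,0,0,-0.0007,0],[0.0,0,0,-0.0007,0],[0.0,0,0,0,0]]]}}

```text
t: 19.57
eef_pos: [0.5845, 0.305, 0.1172]
tcp_rot: [0.609, 0.793, 0.0, 0.0]
force: [-3.3, -2.9, 4.2]
width: 0.0113
gripper_force: 60.5
```

```bash
python3 -c "
from m import *
sn()"
```

```text
t 19.57 tcp [0.5845 0.305  0.1172] yawx 104.98 tilt [-0.0002  0.0013] F [-3.28 -2.95  4.21] M [-0.619  0.501  0.014] w 0.0113 gf 60.5 j [-1.06  0.5   0.69  1.6  -0.34  1.16 -0.03]
Mn 0.644 s,n,z 0.6435 0.1434 0.1172 Fu,Fn -3.93 -2.0
```

Call:
{"api": "send_rows", "payload": {"commands": [[[0.0,0,0,-0.0006,0],[0.0,0,0,-0.0006,0],[0.0,0,0,0,0]]]}}

```text
t: 19.82
eef_pos: [0.5844, 0.305, 0.1173]
tcp_rot: [0.609, 0.793, 0.0, 0.001]
force: [4.4, -1.1, -6.2]
width: 0.0109
gripper_force: 58.9
```

```bash
python3 -c "
from m import *
sn()"
```

```text
t 19.82 tcp [0.5844 0.305  0.1173] yawx 104.97 tilt [-0.0007  0.001 ] F [ 4.35 -1.13 -6.23] M [-0.187 -0.957  0.012] w 0.0109 gf 58.9 j [-1.06  0.5   0.69  1.6  -0.34  1.16 -0.03]
Mn -0.876 s,n,z 0.6434 0.1434 0.1173 Fu,Fn 3.91 -2.22
```

The head bears on the lips (z stops at 0.1173, pulling), so it is locked. Ease off and release.

Call:
{"api": "send_rows", "payload": {"commands": [[[0.0,0,0,0.0005,0],[0.0,0,0,0,0],[0.03,0,0,0,0],[0.03,0,0,0,0],[0.03,0,0,0,0],[0.03,0,0,0,0]]]}}

```text
t: 20.32
eef_pos: [0.5836, 0.3055, 0.1174]
tcp_rot: [0.609, 0.793, 0.0, -0.0]
force: [0.7, -0.2, -0.8]
width: 0.0299
gripper_force: 0.0
```

Call:
{"api": "send_rows", "payload": {"commands": [[[0.03,0,0,-0.01,0],[0.03,0,0,-0.02,0],[0.03,0,0,-0.03,0],[0.03,0,0,-0.03,0],[0.03,0,0,-0.03,0],[0.03,0,0,-0.03,0],[0.03,0,0,0,0]]]}}

```text
t: 20.9
eef_pos: [0.5861, 0.3056, 0.2748]
tcp_rot: [0.609, 0.793, 0.004, 0.001]
force: [0.8, 0.8, 0.4]
width: 0.0299
gripper_force: 0.0
```

```bash
python3 - <<'E'
from m import *
sn(); w=save('wrist','w9.png'); s=save('scene','s4.png'); t=save('top','t4.png')
A=cv2.resize(w[:,:,::-1],(640,400)); B=cv2.resize(s[140:225,220:340,::-1],None,fx=2.2,fy=2.2,interpolation=cv2.INTER_CUBIC)
o=np.zeros((600,640,3),np.uint8); o[:400]=A; o[400:400+B.shape[0],:B.shape[1]]=B[:200]; T=cv2.resize(t[150:250,190:290,::-1],(200,200),interpolation=cv2.INTER_CUBIC); o[400:,300:500]=T
cv2.imwrite('pics/c10.png',o)
G=lambda f:cv2.cvtColor(cv2.imread('pics/'+f),cv2.COLOR_BGR2GRAY); K=8
for x0,y0,x1,y1 in((292,148,311,171),(300,150,317,177)):
    r=6; up=lambda i:cv2.resize(i,None,fx=K,fy=K,interpolation=cv2.INTER_CUBIC)
    m=cv2.matchTemplate(up(G('s4.png')[y0-r:y1+r,x0-r:x1+r]),up(G('s3.png')[y0:y1,x0:x1]),5);_,v,_,l=cv2.minMaxLoc(m);print(l[0]/K-r,l[1]/K-r,v)
E
```

```text
t 20.9 tcp [0.5861 0.3056 0.2748] yawx 104.96 tilt [0.003  0.0086] F [0.77 0.77 0.4 ] M [-0.025 -0.014 -0.019] w 0.0299 gf 0.0 j [-1.09  0.4   0.75  1.41 -0.27  1.43 -0.08]
Mn -0.007 s,n,z 0.6452 0.1435 0.2748 Fu,Fn 0.95 0.55
0.0 0.0 0.9924449324607849
0.0 0.0 0.9910562038421631
```

View pics/c10.png

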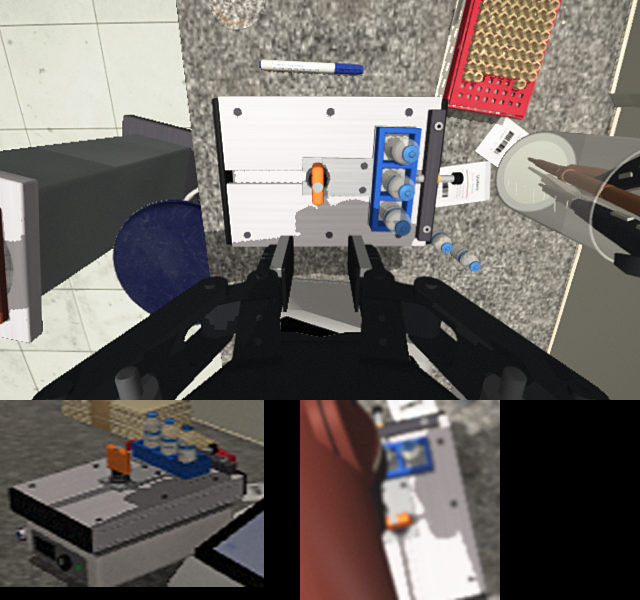

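c10 shows the wing standing across the slot at (318,185), the carrier's rear against the buffer at about (425,178), everything flat, and no carrier movement since release. The marker is still in place. I'm handing it in.

```bash
python3 -c "
from rig import close_job
print(close_job())"
```

```text
the job is handed in; nothing more can be done
None
```

The job is handed in at about 21 s: the clamp is locked a quarter turn clockwise, holding the carrier against the buffer (about 2 mm compressed), and it did not move on release; however, while I was turning the clamp the push rose briefly to about 20 N and may have come close to the buffer's hard end before I eased off.

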